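# Open the push-and-turn tub of machine cleaner

### The arm

A 6-joint arm with a two-finger parallel gripper is mounted at the origin on the work surface. World frame = base frame: x ahead of the robot, y to its left, z up, the work surface at z = 0. Lengths are in m, angles in rad, forces in N, time in s.
With the tool pointing down it reaches from about 0.3 to 0.875 m from the base axis. Payload 6.4 kg.
Tool frame: the origin (TCP) lies between the finger pads; the fingertips stand ctrl.tip_extent ahead of it and the grasp point (between the pads) lies 3 mm ahead of it (ctrl.tip_extent is the distance from the TCP to the fingertips, in m); z points along the fingers, y is the line along which they close (so a half turn about z gives the same grasp; the last joint's range is limited). The gripper opens to 88 mm and grips with 3 to 60 N. Pads are 18 mm wide; open, the fingers measure 123 mm over their backs; the gripper's body (75 mm by 187 mm) begins 45 mm behind the grasp point.
Start: joints at [1.114, 0.181, 1.607, -0, 1.354, -0.206], TCP at [0.143, 0.557, 0.261] pointing down, gripper open.
Joint ranges: [-2.99, 2.99], [-0.89, 2.07], [0.3, 2.58], [-1.14, 4.28], [0, 2.63], [-3.12, 3.12]. Speed limits (rad/s): [2.57, 2.57, 3.01, 3.14, 3.14, 3.14].

### API

Orientations are given as a rotation vector (axis times angle).
In Python, from workcell import sensors, optics, hand_in, ctrl gives the robot as it stands. The module is installed in compiled form; this text tells all that it offers.
- The arm moves only by the tool carry_out, never from a script. Its argument "moves" is a list of rows, each a list of 6 numbers: the shift along the tool's x, y, z in cm, then the turn, a rotation vector about the tool's x, y, z in units of 8 degrees (1.0 is 8 degrees). A call has exactly 10 rows; each row shifts and turns the commanded pose from where the row before left it, along the tool's axes as they then stand; what a row does not reach is not made up. A row lasts 1/8 s, in which the tool goes at most 62.5 mm and 10.7 degrees, less where a joint would pass 70% of its speed; a pose out of reach is approached as far as the arm can. A call is refused whole if a number of a shift passes 6.25 or a number of a turn 1, either way. A call with a gripper value outside its range is refused whole. "hand" is the finger opening in cm, from 0 to 8.81, set as the call begins (left out, the last holds). The fingers move at their own pace and stop on an object; "newtons" is the grip in N (left out, the last holds). Time passes only in rows, so rows that do not move let the fingers close, or fill a call up. It gives the time, the measured TCP pose, the force, the opening and the grip force at its end, in the units of the state.
- sensors.sense(): the state, without advancing time (a new reading comes with each control period).
- optics.camera(name): name is "scene" or "top" or "wrist"; returns the picture (400x640x3 uint8, red, green, blue); there is no depth.
- optics.camera_params(name): a dict with "fx", "fy", "cx", "cy" (pixels), "R" (3x3) and "t" (3): a world point X has camera coordinates R X + t. Camera axes: x right, y down, z forward; pixel columns grow to the right and rows downward; lengths in m; the calibration is good to about 2 mm. A picture is of the moment at which its call begins: read the wrist's pose just before it. camera_params takes no time and is no camera call; for the wrist camera it gives the pose at the moment of the call.
- hand_in(): hands the job in; it is judged then, once.
The state is a dict: "time": time; "joint_positions": joint angles; "qd": joint speeds; "effort": joint torques, N m; "tcp_pos": TCP position; "ee_rot": TCP orientation; "ft_force": force on the tool from outside, world axes, zero at the start; "ft_torque": the same for the moment, N m; "gripper_width": opening from 0.0 (shut) to 1.0 (fully open); "gripper_force": force on a finger pad.
Only numpy, scipy, OpenCV 4.12 (cv2) and the standard library are available. Lean on these libraries where they do the work, as an engineer would, in place of code of your own. Each camera call takes 0.05 s, during which the arm holds its last target. There are 200 camera calls.

### The job

Get ready to dose the espresso machine cleaner: lift the steel dosing dipper up and off its hook, stand it upright on the black mat and let go of it. Then press the red safety cap of the white tub down, keep it down while twisting it counter-clockwise (seen from above) until it comes free, lift it straight off, and finish while still holding the cap level, about 10 cm above the open tub. Leave the cup, the tamper and the steel pitcher alone.

Things in the scene. Friction and masses are not known exactly. Their poses are not given: they have to be found in the camera images.
- dipper_grip (a point): Grip point on the upright green bar (14 x 14 mm, 48 mm tall) on top of the loose steel dosing dipper (84-168 g), on its axis: 142 mm above the foot, 18 mm below the bar's top, 30 mm above its lower end. z up the bar, y along the crossbar below it. Close the fingers from above on the flat sides facing +y and -y.
- dipper_foot (a point): Centre of the underside of the dipper's flat-bottomed cup (48 mm across at the foot, 54 at the rim, 40 tall). From the cup two upright wires, 32 mm apart along y, rise to a level crossbar (8 mm thick, along y, its underside 106 mm above the foot) which hangs on the hook. Same axes as dipper_grip.
- hook_seat (a point): Seat of a fixed brass hook stand: top of its level rod (8 mm thick, along x), 164 mm up, where the crossbar hangs. The rod runs 30 mm to its -x, there turns up to a tip 38 mm from the seat, 13 mm above it. Lift the dipper 28 mm, then move it 75 mm towards the stand's -x to clear. Post 55 mm to +x, no higher than the rod; base plate 130 x 100 x 12 mm.
- mat: Black square rubber mat, 160 x 160 x 4 mm, fixed to the counter, origin at the centre of its underside; its top is 4 mm higher. x and y along its sides.
- cap_grip (a point): Grip point on the axis of the loose red round push-and-turn cap (60 mm wide, 39 tall, 42-84 g, ribbed; white stripe on top along its +x): 31 mm above its lower rim, 8 mm below its top face. Grip here across the 60 mm, from above, in any direction, firmly (40 N or so). z up; the axes turn with the cap.
- cap_center (a point): Centre of the red cap, half-way up: 19.5 mm above its lower rim, 11.5 mm below cap_grip. Same axes. The seated cap turns only 4 degrees. Pressed down 6 mm or more (8 is right, 10.5 the bottom; spring 5 N at first, 9 N at 8 mm) it turns counter-clockwise seen from above; it can rise from 40 degrees to the stop at 64: turn 52 degrees, then lift. Clockwise is blocked.
- tub: White tub with a blue and yellow band, 90 mm wide, shoulder 88 mm high, in a dark steel ring holder (108 mm wide, 20 high) screwed down: it cannot move or turn. Origin at the centre of its underside, z up, x along the seated cap's x. Seated cap: lower rim at 99 mm, centre 118.5, top 138. The open neck ends at 110 mm, with a grey sprung plug (26 mm wide) up to 123 mm.
- cup: White ceramic cup, 84 mm wide, 58 mm tall, loose bystander; origin at the centre of its underside.
- tamper: Dark steel tamper, 58 mm wide, 88 mm tall, loose bystander; origin at the centre of its underside.
- pitcher: Small steel milk pitcher with a handle, 72 mm wide, 85 mm tall, loose bystander; origin at the centre of its underside.
Things that resemble listed ones, but are neither listed nor needed, are in the scene too. Leave any blue look-alike of the part that bears dipper_grip alone. What is shaped like the tub but orange is not meant.

How it is judged:
On the way, in this order (a step that is already met when the one before it is completed fails the run):
1. the dipper is off the hook, in the gripper (horizontal distance between dipper_grip and hook_seat above 0.05 m and contact force between the fingers and dipper above 0.5 N), for 0.1 s.
2. the dipper stands upright on the mat, let go (x of dipper_foot in the frame of mat between -0.058 and 0.058 m and y of dipper_foot in the frame of mat between -0.058 and 0.058 m and z of dipper_foot in the frame of mat below 0.01 m and angle between dipper_foot's own z axis and vertical below 0.15 rad and contact force between the fingers and dipper below 0.05 N), for 0.2 s.
3. the cap is pressed down, held by the fingers (z of cap_center in the frame of tub below 0.1145 m and contact force between the fingers and cap above 1 N), for 0.05 s.
4. the cap is twisted free of its notches while still on the tub (angle between the x axis of cap_center and the x axis of tub, either way round above 0.62 rad and z of cap_center in the frame of tub below 0.1305 m), for 0.05 s.
At the end, for the whole second after the job is handed in: The fingers hold the cap still, 50 to 200 mm higher than it was seated, within 45 mm of the tub's axis and within 17 degrees of level, touching the tub nowhere; the dipper stands upright (within 8 degrees) and untouched on the mat, its axis within 58 mm of the mat's centre along either side (all of step 2 and z of cap_center in the frame of tub between 0.1685 and 0.3185 m and horizontal distance between cap_center and tub below 0.045 m and angle between cap_center's own z axis and vertical below 0.3 rad and contact force between the fingers and cap above 1 N and contact force between cap and tub below 0.05 N and linear speed of cap below 0.03 m/s and linear speed of dipper below 0.02 m/s); the arm keeps its last pose, push and grip.
It fails at once if the cup is pushed away or tipped (distance of cup from where it was at the start of the episode above 0.03 m or angle between cup's own z axis and vertical above 0.4 rad).
It fails at once if the tamper is pushed away or tipped (distance of tamper from where it was at the start of the episode above 0.03 m or angle between tamper's own z axis and vertical above 0.4 rad).
It fails at once if the pitcher is pushed away or tipped (distance of pitcher from where it was at the start of the episode above 0.03 m or angle between pitcher's own z axis and vertical above 0.4 rad).
It fails at once if the dipper is dropped or knocked over (angle between dipper_foot's own z axis and vertical above 0.9 rad).
It also fails if it takes over 58 s, if anything falls off the work surface, if the arm or the gripper's body presses on something with over 40 N, if the wrist force passes 120 N, or if a joint passes its speed limit or range.

## Working session

There is one attempt and no reset: what is moved stays moved. The work goes in short steps, Python scripts to look and compute and a tool call to move; the robot and the scene stay as the last step left them, time stands still between calls to the robot, and variables do not carry over. Pictures are saved under pics/ and viewed, at most 10 in all, crops included, and the job is handed in when it is done.

Besides the shell and the picture viewer there is one more tool, called after ">>>" in YAML: its name, and indented under it one key for each argument. carry_out: Moves the arm, as the interface text tells. Its arguments: {"type":"object","properties":{"moves":{"type":"array"},"hand":{"type":"number"},"newtons":{"type":"number"}},"required":["moves"]}

```bash
mkdir -p pics
python3 - <<'E'
from workcell import sensors, optics, ctrl
import cv2, json
s=sensors.sense(); print({k:s[k] for k in('time','tcp_pos','ee_rot','gripper_width')}, ctrl.tip_extent)
for n in('scene','top'):
    im=optics.camera(n); cv2.imwrite(f'pics/{n}0.png',im[:,:,::-1])
    p=optics.camera_params(n); print(n,p)
E
```

```text
{'time': 0.0, 'tcp_pos': array([0.14247527, 0.55657004, 0.25985143]), 'ee_rot': array([-3.92838240e-01, -3.11642120e+00,  2.52406858e-03]), 'gripper_width': 1.0021700182676716} 0.022
scene {'fx': 520.4358430846864, 'fy': 520.4358430846864, 'cx': 315.4168214818836, 'cy': 199.1368725156741, 'R': array([[-7.69795205e-01,  6.38290948e-01, -9.12727145e-05],
       [ 5.03763240e-01,  6.07463525e-01, -6.14174783e-01],
       [-3.91966759e-01, -4.72834783e-01, -7.89170025e-01]]), 't': array([ 0.45496492, -0.2584538 ,  1.4856288 ])}
top {'fx': 362.94525414639986, 'fy': 362.94525414639986, 'cx': 313.17409145728146, 'cy': 199.92299104689354, 'R': array([[-0.0096461 , -0.99994034, -0.00512629],
       [-0.97766181,  0.01050736, -0.20992135],
       [ 0.20996269,  0.00298686, -0.97770484]]), 't': array([0.04762243, 0.66318023, 0.82546165])}
```

View pics/scene0.png

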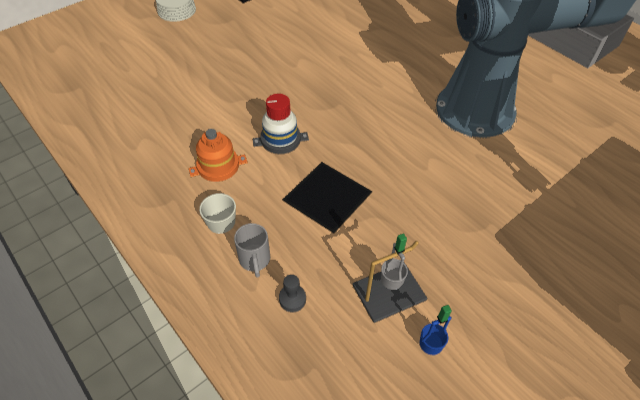

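View pics/top0.png

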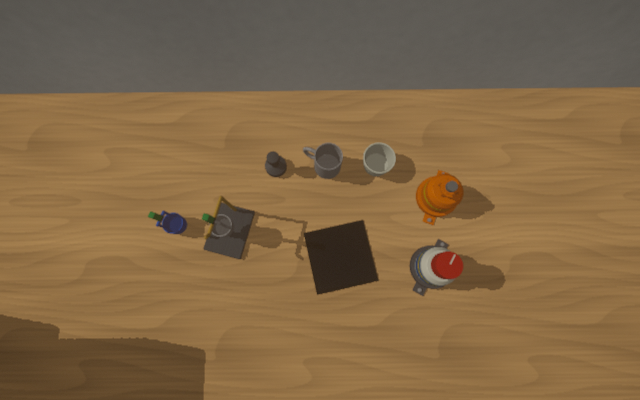

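```bash
cat > h.py <<'E'
import numpy as np, cv2
from workcell import sensors, optics, ctrl
def ray(p,uv):
    d=np.array([(uv[0]-p['cx'])/p['fx'],(uv[1]-p['cy'])/p['fy'],1.]); R=np.array(p['R'])
    return -R.T@p['t'], R.T@d
def onz(p,uv,z):
    c,d=ray(p,uv); return c+d*(z-c[2])/d[2]
def tri(rays):
    A=0;b=0
    for c,d in rays:
        d=d/np.linalg.norm(d);M=np.eye(3)-np.outer(d,d);A=A+M;b=b+M@c
    return np.linalg.solve(A,b)
def blobs(m,amin=15):
    n,l,s,c=cv2.connectedComponentsWithStats(m.astype(np.uint8))
    return [(c[i],s[i],l==i) for i in range(1,n) if s[i][4]>=amin]
def hsv(im): return cv2.cvtColor(im,cv2.COLOR_RGB2HSV)
def masks(im):
    h=hsv(im).astype(int);H,S,V=h[...,0],h[...,1],h[...,2]
    return dict(green=(H>45)&(H<85)&(S>120)&(V>40),red=((H<4)|(H>175))&(S>180)&(V>70),dark=(V<32),grey=(V<85)&(S<70))
E
python3 - <<'E'
from h import *
for n in('scene','top'):
    im=cv2.imread(f'pics/{n}0.png')[:,:,::-1].copy(); p=optics.camera_params(n); m=masks(im)
    for k in m:
        for c,s,l in blobs(m[k],20 if k!='grey' else 300):
            z={'green':.194,'red':.138,'dark':.004,'grey':.012}[k]
            out=[n,k,c.round(1),s.tolist(),onz(p,c,z).round(4)[:2]]
            if s[4]>600 and k in('dark','grey') and s[4]<9000:
                r=cv2.boxPoints(cv2.minAreaRect(np.argwhere(l)[:,::-1].astype(np.float32)))
                cs=cv2.findContours(l.astype(np.uint8),0,2)[0]; q=cv2.approxPolyDP(max(cs,key=len),5,True)[:,0]
                out.append([onz(p,x,z)[:2].round(3).tolist() for x in q])
            print(*out)
a=cv2.imread('pics/top0.png')[180:280,140:260]; b=cv2.imread('pics/scene0.png')[225:325,345:465]
c=cv2.imread('pics/top0.png')[230:310,390:486]
d=cv2.imread('pics/scene0.png')[80:160,240:336]
R=lambda x:cv2.resize(x,(400,300),interpolation=cv2.INTER_CUBIC)
cv2.imwrite('pics/z1.png',np.vstack([np.hstack([R(a[:90]),R(b[:90])]),np.hstack([R(c[:72]),R(d[:72])])]))
E
```

```text
scene green [400.3 242.6] [395, 234, 11, 18, 134] [0.599 0.259]
scene green [444.2 313.4] [438, 306, 13, 16, 136] [0.6442 0.408 ]
scene red [278.  106.6] [266, 94, 24, 26, 491] [ 0.5138 -0.238 ]
scene dark [465.   16.2] [464, 13, 3, 7, 20] [-0.3292 -0.317 ]
scene dark [327.  196.5] [284, 163, 87, 69, 3125] [ 0.5339 -0.024 ] [[0.474, -0.118], [0.622, -0.083], [0.588, 0.065], [0.44, 0.031]]
scene grey [515.   55.5] [436, 0, 198, 138, 10804] [-0.2725 -0.0705]
scene grey [279.5 143.5] [253, 128, 55, 26, 382] [ 0.519  -0.2365]
scene grey [327.1 196.5] [283, 163, 88, 70, 3177] [ 0.5381 -0.0191] [[0.479, -0.113], [0.626, -0.082], [0.596, 0.069], [0.445, 0.035]]
scene grey [ 46.3 319.6] [0, 232, 93, 168, 812] [ 1.1948 -0.1433] [[1.191, -0.425], [1.192, 0.067]]
scene grey [388.2 295.8] [353, 269, 74, 53, 1916] [0.6123 0.2687] [[0.533, 0.25], [0.59, 0.27], [0.603, 0.256], [0.594, 0.212], [0.656, 0.252], [0.614, 0.208], [0.65, 0.198], [0.677, 0.29], [0.558, 0.324]]
scene grey [291.4 293.5] [279, 275, 27, 37, 658] [0.7679 0.1328] [[0.746, 0.093], [0.798, 0.128], [0.79, 0.167], [0.752, 0.16], [0.735, 0.114]]
top green [151.3 214.5] [149, 212, 6, 6, 25] [0.6094 0.3819]
top green [205.3 216.9] [202, 214, 7, 7, 35] [0.6029 0.2678]
top grey [327.3 153.1] [316, 144, 24, 20, 311] [0.8055 0.0016]
top grey [228.7 232.8] [204, 204, 49, 55, 1261] [0.5916 0.2605] [[0.668, 0.284], [0.644, 0.29], [0.614, 0.25], [0.636, 0.293], [0.597, 0.304], [0.591, 0.28], [0.612, 0.294], [0.591, 0.275], [0.599, 0.252], [0.581, 0.311], [0.553, 0.322], [0.527, 0.232], [0.57, 0.22], [0.586, 0.262], [0.593, 0.231], [0.638, 0.201]]
top grey [421.1 270. ] [410, 240, 32, 55, 407] [ 0.4923 -0.2296]
```

View pics/z1.png

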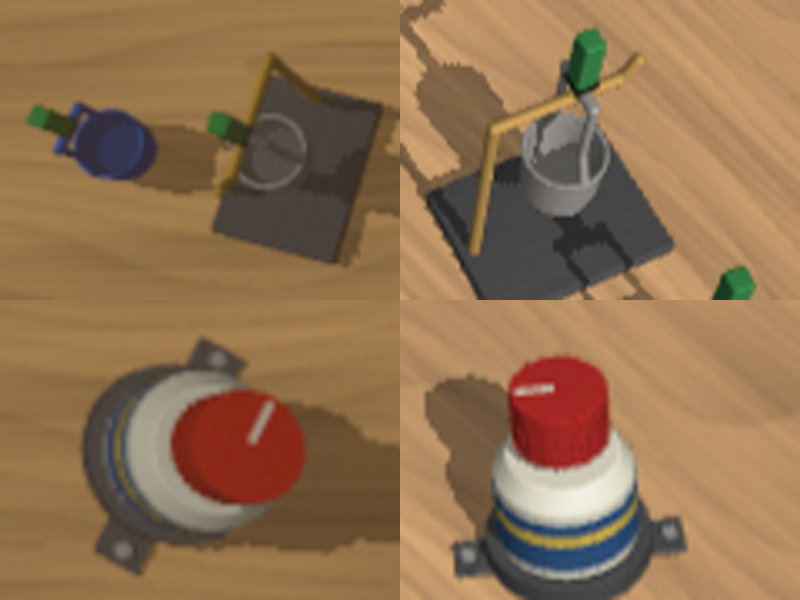

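The scene view shows the green dipper bar at about (400,243), the red cap at (278,107), the mat at (327,196) and the decoys: the blue dipper and the orange tub. The zoom shows the rod pointing away from the post, with the hook's open end towards the robot, so stand yaw is about -17°. I'll go above the dipper and refine with the wrist camera.

>>> carry_out:
  moves:
    - [-5.2, -1.7, -0.5, 0, 0, 0]
    - [-5.2, -1.7, -0.5, 0, 0, 0]
    - [-5.2, -1.7, -0.5, 0, 0, 0]
    - [-5.2, -1.7, -0.5, 0, 0, 0]
    - [-5.2, -1.7, -0.5, 0, 0, 0]
    - [-5.2, -1.7, -0.5, 0, 0, 0]
    - [-5.2, -1.7, -0.5, 0, 0, 0]
    - [-5.2, -1.7, -0.5, 0, 0, 0]
    - [-5.2, -1.7, -0.5, 0, 0, 0]
    - [-5.2, -1.7, -0.5, 0, 0, 0.33]
  hand: 8.8
  newtons: 30

```text
time: 1.35
tcp_pos: [0.6054, 0.2621, 0.3103]
ee_rot: [-0.466, -3.106, 0.0]
ft_force: [-0.0, 0.0, 0.8]
gripper_width: 1.001
gripper_force: 0.0
```

Run:
```python
from h import *
s=sensors.sense(); print(s['time'],s['tcp_pos'],s['ee_rot'],s['joint_positions'].round(3))
p=optics.camera_params('wrist'); im=optics.camera('wrist'); cv2.imwrite('pics/w1.png',im[:,:,::-1]); np.savez('w1.npz',**p)
print('cam',-p['R'].T@p['t'],'axis',p['R'][2],p['fx'],p['cx'],p['cy'])
for c,st,l in blobs(masks(im)['green'],40): print(c,st,onz(p,c,.218),onz(p,c,.194))
P={n:optics.camera_params(n) for n in('scene','top')}
print(tri([ray(P['scene'],(400.3,242.6)),ray(P['top'],(205.3,216.9))]))
```

```text
1.35 [0.60539921 0.26209871 0.31031161] [-4.66237788e-01 -3.10594440e+00  3.51369347e-04] [ 0.229  0.334  1.319  0.     1.489 -1.044]
cam [0.53281214 0.28534887 0.43424896] axis [ 0.28021592 -0.08540826 -0.95612994] 281.0177514851873 325.0089942633805 197.9834487188073
[449.67574257 157.77227723] [435 149  30  19 404] [0.59347426 0.36746697 0.218     ] [0.60020674 0.3765807  0.194     ]
[318.78095238 197.26666667] [310 184  18  27 420] [0.5941391  0.26142239 0.218     ] [0.60094536 0.25876696 0.194     ]
[0.60273441 0.26354938 0.20292249]
```

View pics/w1.png

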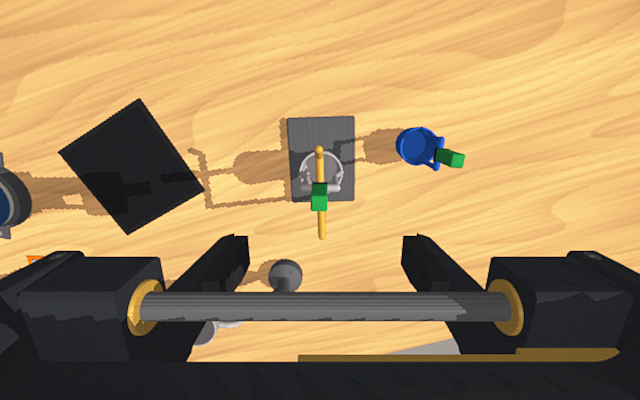

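Wrist view: the target bar is at (319,197), the rod runs vertically at column ~320 with its tip at row 150, and the blue look-alike is at (450,158). The tool is already aligned with the stand. I'll get the bar axis from its edges.

Run:
```python
from h import *
from scipy.spatial.transform import Rotation as Ro
im=cv2.imread('pics/w1.png')[:,:,::-1].copy(); p=dict(np.load('w1.npz'))
c,st,l=[b for b in blobs(masks(im)['green'],40) if abs(b[0][0]-319)<10][0]
print([(r,int(l[r].sum()),im[r][l[r]].mean(0).round().tolist()) for r in range(182,213) if l[r].any()])
s=sensors.sense(); T=Ro.from_rotvec(s['ee_rot']).as_matrix(); print(T.round(3))
tx=T[:,0]
print('far edge top',onz(p,(319,210.8),.218)+.007*tx,'near low',onz(p,(319,184),.170)-.007*tx)
# rod direction and plate edges
h=hsv(im).astype(int); m=(h[...,0]>12)&(h[...,0]<26)&(h[...,1]>190)&(h[...,2]>90)
for b in blobs(m[140:245,300:340],20): print('brass',b[0]+[300,140],b[1].tolist())
b1=onz(p,(322,236),.16);b0=onz(p,(319.5,153),.177);print(b0,b1)
g=masks(im)['dark'] 
for b in blobs(masks(im)['grey'],600):
    if b[0][1]<240:
        q=cv2.approxPolyDP(max(cv2.findContours(b[2].astype(np.uint8),0,2)[0],key=len),6,True)[:,0]; 
        z=.004 if b[0][0]<220 else .012
        print(b[0],[onz(p,x,z)[:2].round(3).tolist() for x in q])
```

```text
[(184, 14, [24.0, 83.0, 42.0]), (185, 14, [26.0, 100.0, 47.0]), (186, 14, [27.0, 99.0, 47.0]), (187, 14, [25.0, 99.0, 46.0]), (188, 15, [28.0, 100.0, 47.0]), (189, 15, [27.0, 101.0, 48.0]), (190, 15, [27.0, 101.0, 48.0]), (191, 15, [26.0, 101.0, 47.0]), (192, 15, [26.0, 100.0, 47.0]), (193, 15, [27.0, 102.0, 48.0]), (194, 16, [28.0, 96.0, 46.0]), (195, 16, [34.0, 123.0, 57.0]), (196, 16, [41.0, 157.0, 73.0]), (197, 16, [45.0, 172.0, 80.0]), (198, 18, [48.0, 169.0, 80.0]), (199, 17, [49.0, 174.0, 82.0]), (200, 17, [47.0, 173.0, 82.0]), (201, 16, [44.0, 172.0, 81.0]), (202, 16, [42.0, 172.0, 80.0]), (203, 16, [41.0, 171.0, 79.0]), (204, 16, [41.0, 171.0, 78.0]), (205, 16, [40.0, 170.0, 78.0]), (206, 16, [41.0, 169.0, 78.0]), (207, 16, [40.0, 168.0, 78.0]), (208, 16, [39.0, 167.0, 77.0]), (209, 16, [38.0, 167.0, 77.0]), (210, 14, [26.0, 166.0, 77.0])]
[[-0.954  0.3    0.003]
 [ 0.3    0.954 -0.002]
 [-0.003 -0.001 -1.   ]]
far edge top [0.59852646 0.26022946 0.21797599] near low [0.6016798  0.25824441 0.17002401]
[0.56568536 0.27018723 0.177     ] [0.65271159 0.2453422  0.16      ]
[131.63283372 167.27391611] [[0.438, 0.033], [0.469, -0.12], [0.62, -0.087], [0.586, 0.067]]
[ 16.08066184 196.41985522] [[0.463, -0.219], [0.518, -0.233], [0.547, -0.28], [0.547, -0.228], [0.526, -0.207], [0.494, -0.201]]
```

>>> carry_out:
  moves:
    - [0.46, -0.35, 0, 0, 0, 0]
    - [0, 0, 1.5, 0, 0, 0]
    - [0, 0, 1.5, 0, 0, 0]
    - [0, 0, 1.5, 0, 0, 0]
    - [0, 0, 1.5, 0, 0, 0]
    - [0, 0, 1.5, 0, 0, 0]
    - [0, 0, 1.5, 0, 0, 0]
    - [0, 0, 1.2, 0, 0, 0]
    - [0, 0, 0.5, 0, 0, 0]
    - [0, 0, 0, 0, 0, 0]

```text
time: 2.65
tcp_pos: [0.5988, 0.2612, 0.2035]
ee_rot: [-0.465, -3.107, 0.0]
ft_force: [-0.1, -0.5, 0.2]
gripper_width: 0.998
gripper_force: 0.0
```

>>> carry_out:
  moves:
    - [0, 0, 0, 0, 0, 0]
    - [0, 0, 0, 0, 0, 0]
    - [0, 0, 0, 0, 0, 0]
    - [0, 0, 0, 0, 0, 0]
    - [0, 0, 0, 0, 0, 0]
    - [0, 0, 0, 0, 0, 0]
    - [0, 0, 0, 0, 0, 0]
    - [0, 0, 0, 0, 0, 0]
    - [0, 0, 0, 0, 0, 0]
    - [0, 0, 0, 0, 0, 0]
  hand: 0.5
  newtons: 30

```text
time: 3.9
tcp_pos: [0.5989, 0.2613, 0.2037]
ee_rot: [0.465, 3.107, 0.0]
ft_force: [-0.4, 0.4, 0.3]
gripper_width: 0.154
gripper_force: 29.9
```

Run:
```python
from h import *
s=sensors.sense(); print(s['time'],s['tcp_pos'],s['gripper_width']*.0881,s['ft_force'])
a=optics.camera('wrist')[100:260,220:420]; b=optics.camera('scene')[200:320,330:480]
cv2.imwrite('pics/w2.png',np.hstack([cv2.resize(x[:,:,::-1],(400,320),interpolation=2) for x in(a,b)]))
```

```text
3.9 [0.59886611 0.26131682 0.20374978] 0.013552104641887011 [-0.40748861  0.40883163  0.31539306]
```

View pics/w2.png

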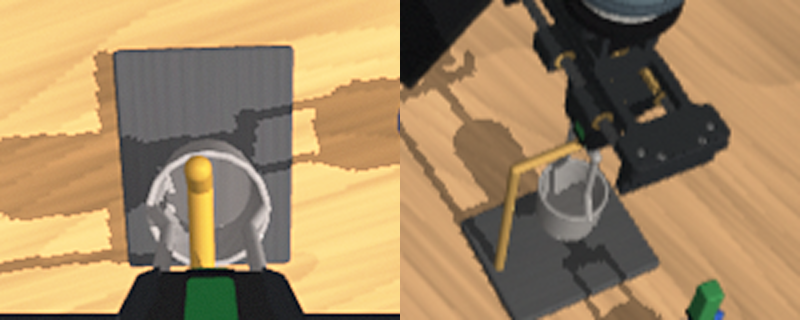

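The wrist crop shows the bar gripped at (200,300), with the wires and rod centred. Next I lift it and move off along stand -x, which is tool +x.

>>> carry_out:
  moves:
    - [0, 0, -0.6, 0, 0, 0]
    - [0, 0, -1.2, 0, 0, 0]
    - [0, 0, -1.2, 0, 0, 0]
    - [0, 0, -0.6, 0, 0, 0]
    - [0, 0, 0, 0, 0, 0]
    - [1.5, 0, 0, 0, 0, 0]
    - [2, 0, 0, 0, 0, 0]
    - [2, 0, 0, 0, 0, 0]
    - [2, 0, 0, 0, 0, 0]
    - [1, 0, 0, 0, 0, 0]

```text
time: 5.25
tcp_pos: [0.5156, 0.2866, 0.2392]
ee_rot: [-0.463, -3.106, 0.001]
ft_force: [0.8, -0.4, -1.1]
gripper_width: 0.158
gripper_force: 29.9
```

>>> carry_out:
  moves:
    - [-0.4, -1.2, 0, 0, 0, 0]
    - [-0.9, -2.5, 0, 0, 0, 0]
    - [-1.3, -3.5, 0, 0, 0, 0]
    - [-1.4, -4, 0, 0, 0, 0]
    - [-1.5, -4.1, 0, 0, 0, 0]
    - [-1.5, -4.1, 0, 0, 0, 0]
    - [-1.4, -4, 0, 0, 0, 0]
    - [-1.2, -3.1, 0, 0, 0, 0]
    - [-0.8, -2, 0, 0, 0, 0]
    - [-0.4, -1, 0, 0, 0, 0]

```text
time: 6.5
tcp_pos: [0.5346, -0.0297, 0.2397]
ee_rot: [0.468, 3.106, -0.001]
ft_force: [0.0, 0.4, -1.1]
gripper_width: 0.153
gripper_force: 29.9
```

>>> carry_out:
  moves:
    - [0, 0, 0.5, 0, 0, 0]
    - [0, 0, 1.2, 0, 0, 0]
    - [0, 0, 1.5, 0, 0, 0]
    - [0, 0, 1.5, 0, 0, 0]
    - [0, 0, 1.5, 0, 0, 0]
    - [0, 0, 1.2, 0, 0, 0]
    - [0, 0, 0.6, 0, 0, 0]
    - [0, 0, 0.3, 0, 0, 0]
    - [0, 0, 0, 0, 0, 0]
    - [0, 0, 0, 0, 0, 0]

```text
time: 7.75
tcp_pos: [0.5349, -0.0277, 0.1573]
ee_rot: [0.465, 3.106, -0.0]
ft_force: [-0.7, 0.3, -1.5]
gripper_width: 0.159
gripper_force: 29.9
```

Run:
```python
from h import *
s=sensors.sense(); print(s['time'],s['tcp_pos'],s['ee_rot'],s['gripper_width']*.0881,s['ft_force'])
a=optics.camera('wrist')[60:380,120:520]; b=optics.camera('scene')[90:250,230:430]
cv2.imwrite('pics/w3.png',np.hstack([cv2.resize(x[:,:,::-1],(400,320),interpolation=2) for x in(a,b)]))
```

```text
7.75 [ 0.53487072 -0.02766306  0.15726413] [ 4.64541084e-01  3.10604138e+00 -2.25751765e-04] 0.013986711323663715 [-0.68355165  0.25735044 -1.5058866 ]
```

View pics/w3.png

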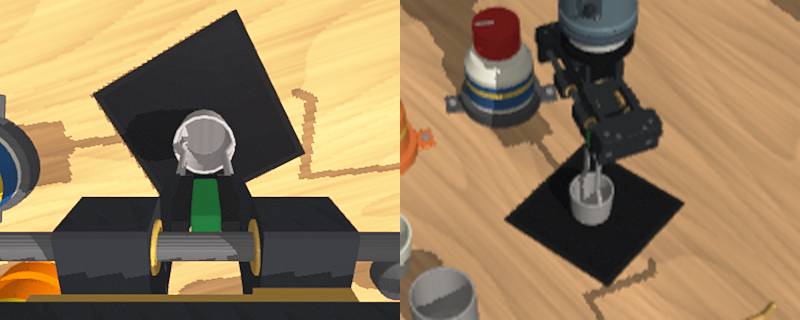

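The dipper hangs upright over the mat's middle, crop (593,205). I lower it the last few mm while watching the force.

>>> carry_out:
  moves:
    - [0, 0, 0.1, 0, 0, 0]
    - [0, 0, 0.1, 0, 0, 0]
    - [0, 0, 0.1, 0, 0, 0]
    - [0, 0, 0.1, 0, 0, 0]
    - [0, 0, 0.1, 0, 0, 0]
    - [0, 0, 0.05, 0, 0, 0]
    - [0, 0, 0, 0, 0, 0]
    - [0, 0, 0, 0, 0, 0]
    - [0, 0, 0, 0, 0, 0]
    - [0, 0, 0, 0, 0, 0]

```text
time: 9.1
tcp_pos: [0.5345, -0.0275, 0.1512]
ee_rot: [0.465, 3.107, -0.0]
ft_force: [-0.3, -0.4, -2.2]
gripper_width: 0.158
gripper_force: 29.9
```

>>> carry_out:
  moves:
    - [0, 0, 0.1, 0, 0, 0]
    - [0, 0, 0, 0, 0, 0]
    - [0, 0, 0, 0, 0, 0]
    - [0, 0, 0, 0, 0, 0]
    - [0, 0, 0, 0, 0, 0]
    - [0, 0, 0, 0, 0, 0]
    - [0, 0, 0, 0, 0, 0]
    - [0, 0, 0, 0, 0, 0]
    - [0, 0, 0, 0, 0, 0]
    - [0, 0, 0, 0, 0, 0]

```text
time: 10.35
tcp_pos: [0.5346, -0.0276, 0.1503]
ee_rot: [0.465, 3.107, -0.0]
ft_force: [-0.7, -0.1, 0.6]
gripper_width: 0.157
gripper_force: 29.9
```

>>> carry_out:
  moves:
    - [0, 0, 0.05, 0, 0, 0]
    - [0, 0, 0, 0, 0, 0]
    - [0, 0, 0, 0, 0, 0]
    - [0, 0, 0, 0, 0, 0]
    - [0, 0, 0, 0, 0, 0]
    - [0, 0, 0, 0, 0, 0]
    - [0, 0, 0, 0, 0, 0]
    - [0, 0, 0, 0, 0, 0]
    - [0, 0, 0, 0, 0, 0]
    - [0, 0, 0, 0, 0, 0]

```text
time: 11.6
tcp_pos: [0.5348, -0.0277, 0.1502]
ee_rot: [0.465, 3.106, -0.0]
ft_force: [-1.4, -0.2, 5.6]
gripper_width: 0.154
gripper_force: 29.9
```

Contact is confirmed. I release and rise straight up.

>>> carry_out:
  moves:
    - [0, 0, 0, 0, 0, 0]
    - [0, 0, 0, 0, 0, 0]
    - [0, 0, 0, 0, 0, 0]
    - [0, 0, 0, 0, 0, 0]
    - [0, 0, 0, 0, 0, 0]
    - [0, 0, 0, 0, 0, 0]
    - [0, 0, -0.5, 0, 0, 0]
    - [0, 0, -1, 0, 0, 0]
    - [0, 0, -1.5, 0, 0, 0]
    - [0, 0, -2, 0, 0, 0]
  hand: 6

```text
time: 12.85
tcp_pos: [0.5345, -0.0275, 0.201]
ee_rot: [0.465, 3.107, 0.0]
ft_force: [0.4, -0.7, 0.6]
gripper_width: 0.682
gripper_force: 0.0
```

>>> carry_out:
  moves:
    - [0, 0, -3, 0, 0, 0]
    - [0, 0, -3, 0, 0, 0]
    - [0, 0, -3, 0, 0, 0]
    - [0, 0, -2, 0, 0, 0]
    - [-0.1, -1.5, 0, 0, 0, 0]
    - [-0.1, -2.5, 0, 0, 0, 0]
    - [-0.1, -2.5, 0, 0, 0, 0]
    - [-0.1, -2.5, 0, 0, 0, 0]
    - [0, -1, 0, 0, 0, 0]
    - [0, 0, 0, 0, 0, 0]
  hand: 8.8

```text
time: 14.1
tcp_pos: [0.5086, -0.1249, 0.3092]
ee_rot: [-0.467, -3.106, -0.001]
ft_force: [-0.3, -0.6, 0.2]
gripper_width: 1.0
gripper_force: 0.0
```

Run:
```python
from h import *
s=sensors.sense(); print(s['time'],s['tcp_pos'],s['ee_rot'],s['joint_positions'].round(3),s['ft_force'])
p=optics.camera_params('wrist'); im=optics.camera('wrist'); cv2.imwrite('pics/w4.png',im[:,:,::-1]); np.savez('w4.npz',**p)
def cap(im,p,n):
    m=cv2.morphologyEx(masks(im)['red'].astype(np.uint8),cv2.MORPH_CLOSE,np.ones((5,5)))
    for c,st,l in blobs(m,150):
        print(n,c.round(1),st.tolist(),'@.1185',onz(p,c,.1185).round(4))
        h=hsv(im).astype(int); wh=(h[...,1]<90)&(h[...,2]>120)&(cv2.erode(cv2.fillPoly(np.zeros(l.shape,np.uint8),[cv2.convexHull(np.argwhere(l)[:,::-1].astype(np.int32))],1),np.ones((3,3)))>0)
        for b in blobs(wh,4):
            q=np.array([onz(p,x[::-1],.138)[:2] for x in np.argwhere(b[2])]); u=np.linalg.svd(q-q.mean(0))[2][0]
            print(' stripe',b[0].round(1),b[1][4],q.mean(0),np.degrees(np.arctan2(u[1],u[0])))
cap(im,p,'wrist')
for n in('scene','top'): cap(cv2.imread(f'pics/{n}0.png')[:,:,::-1].copy(),optics.camera_params(n),n)
a=im; b=optics.camera('scene')[90:250,230:430]
cv2.imwrite('pics/w4v.png',np.hstack([cv2.resize(x[:,:,::-1],(z,320),interpolation=2) for x,z in((a,400),(b,400))]))
```

```text
14.1 [ 0.50862328 -0.12488796  0.30923709] [-4.66934665e-01 -3.10589967e+00 -6.07303257e-04] [-0.468  0.027  1.676  0.     1.439 -1.74 ] [-0.34147156 -0.55651     0.20175924]
wrist [213.5 206.8] [183, 180, 61, 56, 2486] @.1185 [ 0.4999 -0.2587  0.1185]
 stripe [207.  223.8] 81 [ 0.51242161 -0.26426862] -30.74434115871081
scene [277.7 106.3] [266, 94, 24, 26, 521] @.1185 [ 0.5016 -0.2575  0.1185]
 stripe [268.5 101.5] 4 [ 0.52079053 -0.2682014 ] -123.8936794833911
 stripe [274.1 100.7] 7 [ 0.50819439 -0.26154132] -32.94088247651187
```

View pics/w4v.png

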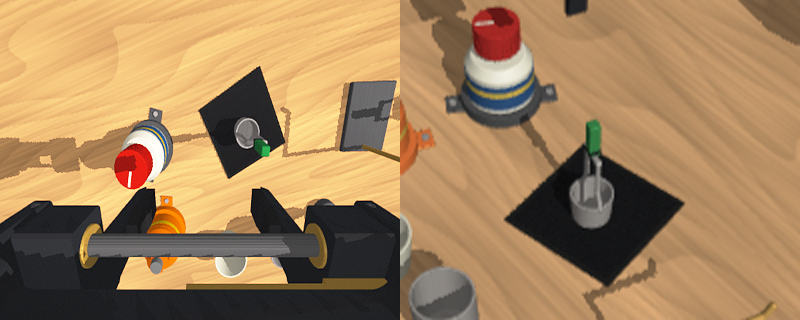

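The dipper stands free on the mat (crop 592,200). The cap is at (0.500,-0.258), stripe yaw about -31°. I move above it and re-measure.

>>> carry_out:
  moves:
    - [-0.3, -1, 0, 0, 0, 0]
    - [-0.4, -1.8, 0, 0, 0, 0]
    - [-0.5, -2, 0, 0, 0, 0]
    - [-0.5, -2, 0, 0, 0, 0]
    - [-0.5, -2, 0, 0, 0, 0]
    - [-0.4, -1.8, 0, 0, 0, 0]
    - [-0.4, -1.4, 0.5, 0, 0, 0]
    - [-0.2, -0.95, 1.5, 0, 0, 0]
    - [0, 0, 1.5, 0, 0, 0]
    - [0, 0, 1, 0, 0, 0]

```text
time: 15.45
tcp_pos: [0.5013, -0.2566, 0.2627]
ee_rot: [-0.464, -3.105, -0.002]
ft_force: [0.5, -0.6, -0.3]
gripper_width: 0.999
gripper_force: 0.0
```

Run:
```python
from h import *
s=sensors.sense(); print(s['time'],s['tcp_pos'],s['ee_rot'],s['joint_positions'].round(3))
p=optics.camera_params('wrist'); im=optics.camera('wrist'); cv2.imwrite('pics/w5.png',im[:,:,::-1])
m=cv2.morphologyEx(masks(im)['red'].astype(np.uint8),cv2.MORPH_CLOSE,np.ones((9,9)))
for c,st,l in blobs(m,300):
    print(c,st.tolist(),onz(p,c,.1185)[:2])
    # far edge of top face / lateral extremes
    print('far edge row->',onz(p,(c[0],st[1]+st[3]),.138)[:2],'sides mid',onz(p,(st[0]+st[2]/2,c[1]),.1285)[:2])
    print('top near',onz(p,(c[0],st[1]),.099)[:2])
```

```text
15.45 [ 0.50130683 -0.25664383  0.26274013] [-4.63706347e-01 -3.10513756e+00 -2.24338680e-03] [-0.684  0.154  1.633  0.     1.356 -1.958]
[322.71063174 193.59938367] [292, 160, 63, 67, 3245] [ 0.5021561  -0.25793234]
far edge row-> [ 0.52855476 -0.26596355] sides mid [ 0.49964311 -0.25630833]
top near [ 0.47314184 -0.24909405]
```

>>> carry_out:
  moves:
    - [0.1, 0, 0, 0, 0, 0.8]
    - [0, 0, 0.5, 0, 0, 0.9]
    - [0, 0, 1.5, 0, 0, 0.8]
    - [0, 0, 2, 0, 0, 0]
    - [0, 0, 2, 0, 0, 0]
    - [0, 0, 2, 0, 0, 0]
    - [0, 0, 2, 0, 0, 0]
    - [0, 0, 1.5, 0, 0, 0]
    - [0, 0, 1, 0, 0, 0]
    - [0, 0, 0.5, 0, 0, 0]

```text
time: 16.75
tcp_pos: [0.5009, -0.2571, 0.1343]
ee_rot: [-0.997, -2.979, -0.0]
ft_force: [-0.0, -0.5, 0.7]
gripper_width: 0.998
gripper_force: 0.0
```

>>> carry_out:
  moves:
    - [0, 0, 0, 0, 0, 0]
    - [0, 0, 0, 0, 0, 0]
    - [0, 0, 0, 0, 0, 0]
    - [0, 0, 0, 0, 0, 0]
    - [0, 0, 0, 0, 0, 0]
    - [0, 0, 0, 0, 0, 0]
    - [0, 0, 0, 0, 0, 0]
    - [0, 0, 0, 0, 0, 0]
    - [0, 0, 0, 0, 0, 0]
    - [0, 0, 0, 0, 0, 0]
  hand: 5
  newtons: 45

```text
time: 18.0
tcp_pos: [0.5011, -0.2574, 0.1349]
ee_rot: [0.997, 2.978, -0.0]
ft_force: [0.6, -1.4, 4.2]
gripper_width: 0.664
gripper_force: 45.0
```

Gripped. I press down 8 mm.

>>> carry_out:
  moves:
    - [0, 0, 0.2, 0, 0, 0]
    - [0, 0, 0.2, 0, 0, 0]
    - [0, 0, 0.2, 0, 0, 0]
    - [0, 0, 0.1, 0, 0, 0]
    - [0, 0, 0.1, 0, 0, 0]
    - [0, 0, 0, 0, 0, 0]
    - [0, 0, 0, 0, 0, 0]
    - [0, 0, 0, 0, 0, 0]
    - [0, 0, 0, 0, 0, 0]
    - [0, 0, 0, 0, 0, 0]

```text
time: 19.25
tcp_pos: [0.5011, -0.2575, 0.1273]
ee_rot: [0.997, 2.978, -0.001]
ft_force: [-0.8, -0.1, 8.6]
gripper_width: 0.662
gripper_force: 45.0
```

>>> carry_out:
  moves:
    - [0, 0, 0.05, 0, 0, -0.3]
    - [0, 0, 0, 0, 0, -0.6]
    - [0, 0, 0, 0, 0, -0.7]
    - [0, 0, 0, 0, 0, -0.7]
    - [0, 0, 0, 0, 0, -0.7]
    - [0, 0, 0, 0, 0, -0.7]
    - [0, 0, 0, 0, 0, 0]
    - [0, 0, 0, 0, 0, 0]
    - [0, 0, 0, 0, 0, 0]
    - [0, 0, 0, 0, 0, 0]

```text
time: 20.5
tcp_pos: [0.5013, -0.2575, 0.1269]
ee_rot: [0.203, 3.134, -0.001]
ft_force: [-0.1, 0.1, 9.4]
gripper_width: 0.665
gripper_force: 45.0
```

Run:
```python
from h import *
s=sensors.sense(); print(s['tcp_pos'],s['ee_rot'],s['ft_force'],s['ft_torque'],s['joint_positions'].round(2))
im=optics.camera('wrist'); 
cv2.imwrite('pics/w6.png',cv2.resize(im[:,:,::-1],(640,400)))
```

```text
[ 0.50125004 -0.2575198   0.12691207] [ 2.02698465e-01  3.13409116e+00 -1.09569477e-03] [-0.14708236  0.11534347  9.3918779 ] [0.02622347 0.04645893 0.0637252 ] [-0.69  0.31  1.74 -0.    1.09 -2.13]
```

View pics/w6.png

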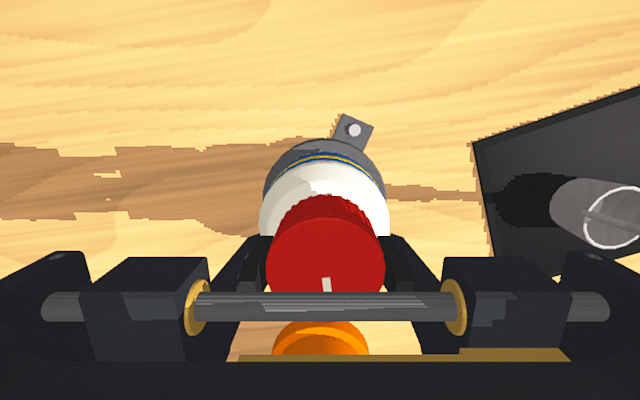

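Torque is low and the cap is turning with the fingers, with the stripe at (326,285) in line with the tool. I finish the twist.

>>> carry_out:
  moves:
    - [0, 0, 0, 0, 0, -0.5]
    - [0, 0, 0, 0, 0, -0.6]
    - [0, 0, 0, 0, 0, -0.6]
    - [0, 0, 0, 0, 0, -0.6]
    - [0, 0, 0, 0, 0, -0.5]
    - [0, 0, 0, 0, 0, 0]
    - [0, 0, 0, 0, 0, 0]
    - [0, 0, 0, 0, 0, 0]
    - [0, 0, 0, 0, 0, 0]
    - [0, 0, 0, 0, 0, 0]

```text
time: 21.8
tcp_pos: [0.5012, -0.2575, 0.1269]
ee_rot: [-0.41, 3.114, -0.001]
ft_force: [0.5, -0.4, 9.0]
gripper_width: 0.667
gripper_force: 45.0
```

Run:
```python
from h import *
s=sensors.sense(); print(s['ft_torque'])
p=optics.camera_params('wrist');im=optics.camera('wrist')
h=hsv(im).astype(int); wh=(h[...,1]<90)&(h[...,2]>120); wh[:265]=0; wh[291:]=0; wh[:,:285]=0; wh[:,365:]=0
for b in blobs(wh,8):
    q=np.array([onz(p,x[::-1],.130)[:2] for x in np.argwhere(b[2])]); u=np.linalg.svd(q-q.mean(0))[2][0]
    d=q.mean(0)-[.5005,-.2575]; print(b[0],b[1],np.degrees(np.arctan2(u[1],u[0])),np.degrees(np.arctan2(d[1],d[0])))
```

```text
[ 0.05453519 -0.04620145  0.0092329 ]
[326.28813559 283.68644068] [322 277  10  14 118] 22.33085809805753 27.019409691191647
```

The stripe has gone from -31° to about +22°, so the cap is free. I lift it straight up.

>>> carry_out:
  moves:
    - [0, 0, -0.3, 0, 0, 0]
    - [0, 0, -0.5, 0, 0, 0]
    - [0, 0, -0.8, 0, 0, 0]
    - [0, 0, -1, 0, 0, 0]
    - [0, 0, -1, 0, 0, 0]
    - [0, 0, -1, 0, 0, 0]
    - [0, 0, 0, 0, 0, 0]
    - [0, 0, 0, 0, 0, 0]
    - [0, 0, 0, 0, 0, 0]
    - [0, 0, 0, 0, 0, 0]

```text
time: 23.1
tcp_pos: [0.5007, -0.2571, 0.1719]
ee_rot: [0.41, -3.114, -0.001]
ft_force: [-0.6, 0.3, -0.4]
gripper_width: 0.665
gripper_force: 45.0
```

>>> carry_out:
  moves:
    - [0, 0, -0.8, 0, 0, 0]
    - [0, 0, -1.2, 0, 0, 0]
    - [0, 0, -1.5, 0, 0, 0]
    - [0, 0, -1.5, 0, 0, 0]
    - [0, 0, -0.8, 0, 0, 0]
    - [0, 0, -0.4, 0, 0, 0]
    - [0, 0, 0, 0, 0, 0]
    - [0, 0, 0, 0, 0, 0]
    - [0, 0, 0, 0, 0, 0]
    - [0, 0, 0, 0, 0, 0]

```text
time: 24.35
tcp_pos: [0.5007, -0.2571, 0.2339]
ee_rot: [0.41, -3.114, -0.001]
ft_force: [0.2, -0.5, -0.9]
gripper_width: 0.657
gripper_force: 45.0
```

Run:
```python
from h import *
s=sensors.sense(); print(s['time'],s['tcp_pos'],s['ft_force'],s['gripper_width'],s['gripper_force'])
a=optics.camera('scene')[50:250,180:430]; b=optics.camera('wrist')
cv2.imwrite('pics/w7.png',np.hstack([cv2.resize(x[:,:,::-1],(400,320),interpolation=2) for x in(a,b)]))
```

```text
24.35 [ 0.50072778 -0.25714661  0.2338924 ] [ 0.24769925 -0.53459272 -0.9277987 ] 0.6572171887108024 44.99995174498508
```

View pics/w7.png

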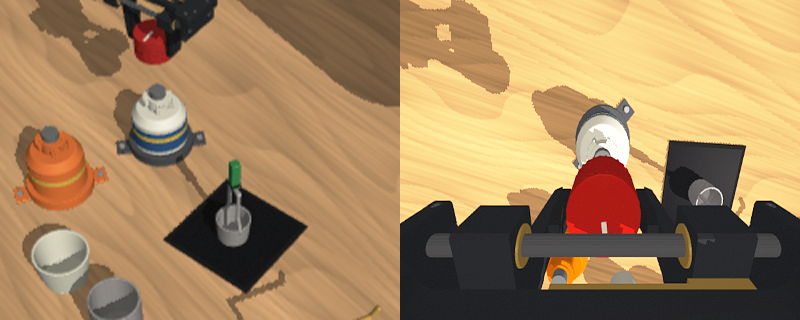

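The cap is off and held level about 10 cm up (crop 152,42), the tub is open with its grey plug at (155,93), and the dipper is upright on the mat at (235,220).

```bash
python3 -c "from workcell import hand_in; print(hand_in())"
```

```text
the job is handed in; nothing more can be done
None
```

The job is handed in, though no verdict came back: the dipper stands upright and released on the mat, and the red cap is twisted off and held level about 10 cm above the open tub.

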